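# Power adapters in brick bond on a packing board

## Robot

A 7-joint arm with a two-finger parallel gripper is mounted at the origin on a cart in front of the work surface, level with it; the furniture and walls round the work are solid. World frame = base frame: x ahead of the robot, y to its left, z up, the work surface at z = 0. Lengths are in m, angles in rad, forces in N, time in s.
With the tool pointing down it reaches from about 0.4 to 0.85 m from the base axis. Payload 4.4 kg.
Tool frame: the origin (TCP) lies between the finger pads; the fingertips stand 8 mm ahead of it and the grasp point (between the pads) lies 11 mm behind it; z points along the fingers, y is the direction in which the jaws open and shut (so a half turn about z gives the same grasp; the last joint's range is limited). The gripper opens to 94 mm and grips with 3 to 60 N. Pads are 16 mm wide; open, the fingers measure 119 mm over their backs; the gripper's body (75 mm by 177 mm) begins 78 mm behind the grasp point.
Start: joints at [-1.264, 0.628, 0.038, 1.517, -0.027, 0.996, -0.02], TCP at [0.237, 0.605, 0.213] pointing down, gripper open.
Joint ranges: [-3.06, 3.06], [-0.37, 2.12], [-1.25, 1.32], [0.18, 2.47], [-1.1, 4.24], [0.23, 1.98], [-2.94, 2.94]. Speed limits (rad/s): [2.57, 2.57, 3.14, 3.14, 3.14, 3.14, 3.14].

## Interface

Orientations are given as a rotation vector (axis times angle).
In Python, from workcell import robot gives the robot as it stands.
- The arm moves only by the tool drive_tool, never from a script. Its argument "steps" is a list of rows, each a list of 2 entries, a list of its own where there are three numbers: the shift along the tool's x, y, z scaled (see below), then the turn, a rotation vector about the tool's x, y, z scaled (see below). In form: [[[x, y, z], [ax, ay, az]], ...]. A call has exactly 8 rows; each row shifts and turns the pose as measured when the row begins, along the tool's axes as they then stand; what a row does not reach is not made up. The controller multiplies each number of a shift by 2 cm and each number of a turn by 180 degrees. A row lasts 1/8 s, in which the tool goes at most 62.5 mm and 10.7 degrees, less where a joint would pass 70% of its speed; a pose out of reach is approached as far as the arm can. A call with a number of a shift or a turn outside -1 to 1 is refused whole. A call with a gripper value outside its range is refused whole. "claw" is the gripper command: -1 is shut, 1 is fully open, values between are in proportion, set as the call begins (left out, the last holds). The fingers move at their own pace and stop on an object; "force" is the grip in N (left out, the last holds). Time passes only in rows, so rows that do not move let the fingers close, or fill a call up. It gives the time, the measured TCP pose, the force and the opening at its end, in the units of the state.
- robot.sense(): the state, without advancing time (a new reading comes with each control period).
- robot.snapshot(name): name is "scene" or "top"; returns a dict with "color" (384x512x3 uint8, red, green, blue), "range_z" (384x512 float32, m along the optical axis (not along the pixel's ray), 0 where there is no reading), "intrinsics" (3x3 intrinsics, pixels), "cam_to_world" (4x4, takes a point from camera to world coordinates). Camera axes: x right, y down, z forward; pixel columns grow to the right and rows downward; lengths in m; the calibration is good to about 2 mm. A picture is of the moment at which its call begins.
- robot.job_done(): hands the job in, once; it reports no verdict.
The state is a dict: "time_s": time; "joint_positions": joint angles; "joint_vel": joint speeds; "effort": joint torques, N m; "position": TCP position; "orientation": TCP orientation; "contact_force": force on the tool from outside, world axes, zero at the start; "wrist_torque": the same for the moment, N m; "width": opening from 0.0 (shut) to 1.0 (fully open).
Only numpy, scipy, OpenCV 4.12 (cv2) and the standard library are available. Lean on these libraries where they do the work, as an engineer would, in place of code of your own. Each camera call takes 0.05 s, during which the arm holds its last target.

## Task

The black power adapters are being packed on the plywood board like bricks, in staggered courses. Finish the first course by laying one of the two loose adapters flat on the board end to end with the adapter that already lies there by the stop, in line with it and close up against it, on the side away from the stop; then lay the other loose adapter on top, pointing the same way, centred over the joint so that it covers half of each. Leave the first one lying by its stop.

Things in the scene. Friction and masses are not known exactly. Their poses are not given: they have to be found in the camera images.
- board: fixed plywood board lying on the table, 150 mm (its x) by 300 mm (its y) and 12 mm thick; a wooden batten 110 x 20 mm, standing 20 mm above the board's top, is screwed along its +y end as a stop (inner face at y = +130 mm). Origin at the centre of the board's underside, z up
- laid_adapter: black power adapter, a flat brick 56 mm wide (its x) by 116 mm long (its y) by 34 mm high, 0.2 to 0.4 kg, slightly rounded edges; origin at the centre of its underside, z up; can be gripped across the 56 mm width. This one already lies on the board, its +y end 2 to 5 mm from the stop and its y axis within a few degrees of the board's; the rest of the board, towards the board's -y, is empty. It is loose
- adapter_1: black power adapter, a flat brick 56 mm wide (its x) by 116 mm long (its y) by 34 mm high, 0.2 to 0.4 kg, slightly rounded edges; origin at the centre of its underside, z up; can be gripped across the 56 mm width. Lies loose on the table; either of the two loose ones may go first. A black computer mouse, rounded and 106 x 60 x 40 mm, lies near the loose adapters and is not part of the job
- adapter_2: black power adapter, a flat brick 56 mm wide (its x) by 116 mm long (its y) by 34 mm high, 0.2 to 0.4 kg, slightly rounded edges; origin at the centre of its underside, z up; can be gripped across the 56 mm width. Lies loose on the table; the twin of adapter_1
Mind the look-alikes: they are no part of the job. What is shaped like the adapter_2 but orange is not meant.

How it is judged:
On the way:
1. one loose adapter lies on the board end to end with the laid one, let go, before the other is laid on top (((y of adapter_1 in the frame of laid_adapter between -0.131 and -0.11 m and x of adapter_1 in the frame of laid_adapter between -0.015 and 0.015 m and z of adapter_1 in the frame of board between 0.006 and 0.018 m and angle between adapter_1's own z axis and vertical below 0.12 rad and angle between the y axis of adapter_1 and the y axis of laid_adapter, either way round below 0.18 rad and contact force between the fingers and adapter_1 below 0.5 N and contact force between adapter_2 and adapter_1 below 0.1 N) or (y of adapter_2 in the frame of laid_adapter between -0.131 and -0.11 m and x of adapter_2 in the frame of laid_adapter between -0.015 and 0.015 m and z of adapter_2 in the frame of board between 0.006 and 0.018 m and angle between adapter_2's own z axis and vertical below 0.12 rad and angle between the y axis of adapter_2 and the y axis of laid_adapter, either way round below 0.18 rad and contact force between the fingers and adapter_2 below 0.5 N and contact force between adapter_1 and adapter_2 below 0.1 N))), for 0.2 s.
At the end, for the whole second after the job is handed in: Laid adapter still by the stop (20 mm, 10 deg); another lies flat on the board beyond it, end to end (gap up to 15 mm, 15 mm out of line, 10 deg); the last lies flat on both, centre within 15 mm of the joint along and across, 10 deg; all at rest (y of laid_adapter in the frame of board between 0.05 and 0.076 m and x of laid_adapter in the frame of board between -0.02 and 0.02 m and z of laid_adapter in the frame of board between 0.006 and 0.018 m and angle between the y axis of laid_adapter and the y axis of board, either way round below 0.18 rad and linear speed of each of laid_adapter, adapter_1, adapter_2 below 0.02 m/s and ((y of adapter_1 in the frame of laid_adapter between -0.131 and -0.11 m and x of adapter_1 in the frame of laid_adapter between -0.015 and 0.015 m and z of adapter_1 in the frame of board between 0.006 and 0.018 m and angle between each of adapter_1, adapter_2's own z axis and vertical below 0.12 rad and angle between the y axis of each of adapter_1, adapter_2 and the y axis of laid_adapter, either way round below 0.18 rad and y of adapter_2 in the frame of laid_adapter between -0.082 and -0.043 m and x of adapter_2 in the frame of laid_adapter between -0.017 and 0.017 m and horizontal distance between adapter_2 and adapter_1 between 0.04 and 0.083 m and z of adapter_2 in the frame of board between 0.04 and 0.052 m) or (y of adapter_2 in the frame of laid_adapter between -0.131 and -0.11 m and x of adapter_2 in the frame of laid_adapter between -0.015 and 0.015 m and z of adapter_2 in the frame of board between 0.006 and 0.018 m and angle between each of adapter_2, adapter_1's own z axis and vertical below 0.12 rad and angle between the y axis of each of adapter_2, adapter_1 and the y axis of laid_adapter, either way round below 0.18 rad and y of adapter_1 in the frame of laid_adapter between -0.082 and -0.043 m and x of adapter_1 in the frame of laid_adapter between -0.017 and 0.017 m and horizontal distance between adapter_1 and adapter_2 between 0.04 and 0.083 m and z of adapter_1 in the frame of board between 0.04 and 0.052 m))); the robot touches nothing.
It also fails if it takes over 54 s, if anything falls off the work surface, if the arm or the gripper's body presses on something with over 40 N, if the wrist force passes 120 N, or if a joint passes its speed limit or range.

## Working session

There is one attempt and no reset: what is moved stays moved. The work goes in short steps, Python scripts to look and compute and a tool call to move; the robot and the scene stay as the last step left them, time stands still between calls to the robot, and variables do not carry over. Pictures are saved under pics/ and viewed, and the job is handed in when it is done.

Besides the shell and the picture viewer there is one more tool, called after ">>>" by a JSON object that holds its "op" and its "data", one argument or row to a line. drive_tool: Moves the arm, as the interface text tells. Its arguments: {"type":"object","properties":{"steps":{"type":"array","items":{"type":"array"}},"claw":{"type":"number"},"force":{"type":"number"}},"required":["steps"]}

```bash
mkdir -p pics
cat > h.py <<'E'
import numpy as np,cv2
from workcell import robot
def snap(n,f):
    s=robot.snapshot(n); cv2.imwrite('pics/'+f,cv2.cvtColor(s['color'],cv2.COLOR_RGB2BGR)); np.savez(f'{n}.npz',**s); return s
def cloud(s):
    K=s['intrinsics'];T=s['cam_to_world'];z=s['range_z'];h,w=z.shape
    u,v=np.meshgrid(np.arange(w),np.arange(h))
    p=np.stack([(u-K[0,2])/K[0,0]*z,(v-K[1,2])/K[1,1]*z,z],-1)
    return p@T[:3,:3].T+T[:3,3]
E
python3 - <<'E'
from h import *
for n in('top','scene'):
    s=snap(n,n+'0.png');print(n,s['cam_to_world'].round(3).tolist(),s['intrinsics'].tolist())
print(robot.sense())
E
```

```text
top [[0.122, -0.962, 0.244, 0.322], [-0.992, -0.117, 0.035, 0.108], [-0.005, -0.247, -0.969, 0.959], [0.0, 0.0, 0.0, 1.0]] [[462.1065678155196, 0.0, 253.67746347497894], [0.0, 462.1065678155196, 188.9417310957494], [0.0, 0.0, 1.0]]
scene [[0.873, -0.372, 0.315, 0.262], [-0.488, -0.672, 0.558, -0.398], [0.004, -0.641, -0.768, 0.756], [0.0, 0.0, 0.0, 1.0]] [[424.2799463468941, 0.0, 253.18545949602273], [0.0, 424.2799463468941, 198.39669127365175], [0.0, 0.0, 1.0]]
{'time_s': 0.1, 'joint_positions': array([-1.26378927,  0.62923698,  0.03841529,  1.51826283, -0.02701072,
        0.9962927 , -0.02001661]), 'joint_vel': array([-1.48469493e-03, -2.34456447e-03, -1.32081079e-06, -3.91457638e-03,
        6.87998287e-04,  4.79863753e-04,  3.65725601e-04]), 'effort': array([ 2.02752955e-03, -5.50794804e+01,  1.14710312e+00, -1.87119770e+01,
       -5.21704007e-02,  1.91273232e-02,  3.19901767e-05]), 'position': array([0.23648967, 0.60482574, 0.21265797]), 'orientation': array([-5.82156341e-01, -3.08685398e+00,  2.59491691e-03]), 'contact_force': array([ 0.42690172, -0.62657364,  0.50061416]), 'wrist_torque': array([-0.02488875, -0.01318836,  0.0004193 ]), 'width': 1.0028130059130047}
```

View pics/top0.png

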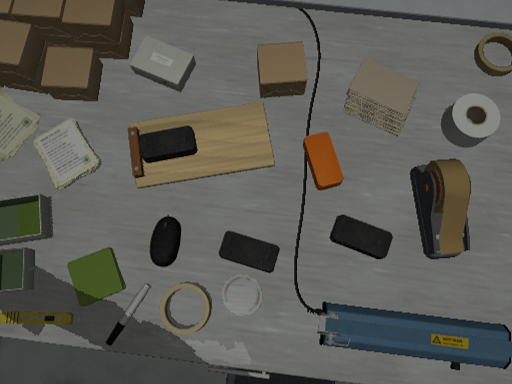

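View pics/scene0.png

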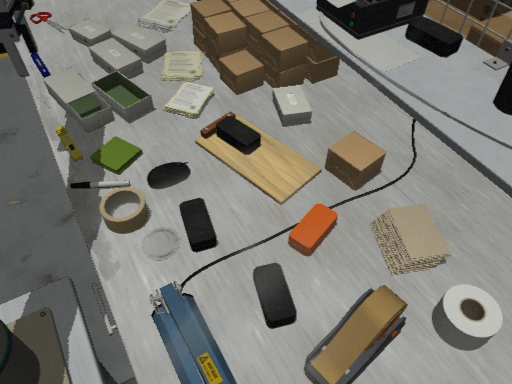

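The top view shows the board centred near (200,145), with the stop at (136,150) and the laid adapter at (167,144). The loose adapters are at (249,251) and (361,236), the mouse at (165,241) and the orange decoy at (323,160). Next I'll measure them.

```bash
cat >> h.py <<'E'
def ray(s,uv,zp):
    K=s['intrinsics'];T=s['cam_to_world'];uv=np.atleast_2d(uv).astype(float)
    d=np.c_[(uv[:,0]-K[0,2])/K[0,0],(uv[:,1]-K[1,2])/K[1,1],np.ones(len(uv))]@T[:3,:3].T
    return T[:3,3]+d*((zp-T[2,3])/d[:,2])[:,None]
def top(s,seed,zlo,zhi,rgb=None,r=90):
    """connected patch of points with height in zlo..zhi round seed -> min rect in xy"""
    P=cloud(s);c=s['color'].astype(int)
    m=(P[...,2]>zlo)&(P[...,2]<zhi)&(s['range_z']>0)
    if rgb: m&=rgb(c)
    n,l=cv2.connectedComponents(m.astype(np.uint8),connectivity=4)
    k=l[seed[1],seed[0]]
    if k==0: print('seed off',P[seed[1],seed[0]]);return
    p=P[l==k];rc=cv2.minAreaRect((p[:,:2]*1000).astype(np.float32))
    b=cv2.boxPoints(rc);e=b[1]-b[0];f=b[2]-b[1];L=e if np.hypot(*e)>np.hypot(*f) else f
    print(seed,'n',len(p),'ctr',np.round(rc[0],1),'size',np.round(rc[1],1),'longdir deg',round(np.degrees(np.arctan2(L[1],L[0]))%180,1),'z',np.median(p[:,2]).round(4))
    return rc
E
python3 - <<'E'
from h import *
dark=lambda c:c.max(-1)<70
for n,seeds in(('top',[(167,144),(249,251),(361,236),(165,241)]),('scene',[(238,133),(198,224),(274,294)])):
    s=dict(np.load(n+'.npz'));print(n)
    for i,q in enumerate(seeds): top(s,q,*( (.038,.055) if i==0 else (.026,.042)),dark)
s=dict(np.load('top.npz'));top(s,(230,150),.006,.018)
P=cloud(s);print(P[150,230],P[150,136])
print(ray(s,[(131,129),(263,103),(273,164),(138,187)],.012).round(4))
E
```

```text
top
(167, 144) n 1373 ctr [632.4 336.4] size [ 55.9 115.3] longdir deg 108.2 z 0.0464
(249, 251) n 1538 ctr [428.6 136.7] size [114.2  54. ] longdir deg 79.7 z 0.0341
(361, 236) n 1544 ctr [486.6 -85.5] size [115.1  55.4] longdir deg 75.0 z 0.0342
(165, 241) n 635 ctr [429.6 312.7] size [85.8 44.9] longdir deg 1.2 z 0.0303
scene
(238, 133) n 735 ctr [628.2 334.6] size [ 57.8 119.2] longdir deg 107.4 z 0.0458
(198, 224) n 1133 ctr [424.6 134.1] size [118.6  53.7] longdir deg 79.9 z 0.0341
(274, 294) n 1556 ctr [482.6 -88.6] size [116.   54.3] longdir deg 75.3 z 0.0341
(230, 150) n 6995 ctr [649.8 270.2] size [151.4 300.4] longdir deg 106.7 z 0.0125
[0.64092869 0.2042933  0.01326815] [0.61037294 0.39996639 0.03289887]
[[0.6634 0.4264 0.012 ]
 [0.7592 0.1465 0.012 ]
 [0.6211 0.1086 0.012 ]
 [0.5359 0.387  0.012 ]]
```

```bash
cat > plan.py <<'E'
import sys
from h import *
from scipy.spatial.transform import Rotation as R
# plan.py x y z ydeg n [maxstep]: rows from here to goal, tool down, tool y at ydeg (world)
def plan(x,y,z,yd,n):
    s=robot.sense();p=s['position'];r=R.from_rotvec(s['orientation'])
    ty=np.array([np.cos(np.radians(yd)),np.sin(np.radians(yd)),0]);tz=np.array([0,0,-1.])
    if ty@r.as_matrix()[:,1]<0: ty=-ty
    g=R.from_matrix(np.c_[np.cross(ty,tz),ty,tz])
    rv=(r.inv()*g).as_rotvec();d=np.array([x,y,z])-p
    print('t',s['time_s'].__round__(2),'from',p.round(4),'dxyz',d.round(4),'rot deg',np.degrees(rv).round(1),'w',s['width'].__round__(3),'F',s['contact_force'].round(1))
    for i in range(n):
        ri=r*R.from_rotvec(rv*i/n)
        print([(ri.inv().apply(d/n)/.02).round(3).tolist(),(rv/n/np.pi).round(4).tolist()])
if __name__=='__main__':
    a=[float(v) for v in sys.argv[1:]];plan(*a[:4],int(a[4]))
E
python3 - <<'E'
from h import *
s=dict(np.load('top.npz'));P=cloud(s)
c=np.array([.4266,.1354]);a=np.radians(79.8);L=np.array([np.cos(a),np.sin(a)]);W=np.array([L[1],-L[0]])
q=(P[...,:2]-c);u=q@L;v=q@W;z=P[...,2]
for lo in range(-60,60,15):
    m=(u>lo/1e3)&(u<(lo+15)/1e3)&(abs(v)<.11)&(z>.004)&(s['range_z']>0)
    print(lo,[ (b,round(float(z[m&(v>b/1e3)&(v<(b+10)/1e3)].max())*1e3) if (m&(v>b/1e3)&(v<(b+10)/1e3)).any() else 0) for b in range(-110,110,10)])
E
python3 plan.py .44 .145 .12 169.8 28
```

```text
-60 [(-110, 5), (-100, 0), (-90, 0), (-80, 0), (-70, 5), (-60, 0), (-50, 0), (-40, 0), (-30, 35), (-20, 38), (-10, 39), (0, 39), (10, 38), (20, 37), (30, 0), (40, 0), (50, 0), (60, 5), (70, 5), (80, 0), (90, 4), (100, 0)]
-45 [(-110, 5), (-100, 0), (-90, 0), (-80, 0), (-70, 0), (-60, 0), (-50, 4), (-40, 0), (-30, 38), (-20, 37), (-10, 38), (0, 38), (10, 37), (20, 38), (30, 0), (40, 0), (50, 5), (60, 0), (70, 0), (80, 0), (90, 0), (100, 4)]
-30 [(-110, 5), (-100, 5), (-90, 0), (-80, 6), (-70, 0), (-60, 4), (-50, 0), (-40, 0), (-30, 37), (-20, 37), (-10, 37), (0, 37), (10, 39), (20, 38), (30, 0), (40, 4), (50, 5), (60, 0), (70, 0), (80, 5), (90, 0), (100, 5)]
-15 [(-110, 4), (-100, 4), (-90, 5), (-80, 0), (-70, 4), (-60, 5), (-50, 4), (-40, 0), (-30, 36), (-20, 37), (-10, 37), (0, 38), (10, 38), (20, 36), (30, 0), (40, 0), (50, 4), (60, 0), (70, 0), (80, 0), (90, 5), (100, 5)]
0 [(-110, 0), (-100, 5), (-90, 0), (-80, 5), (-70, 6), (-60, 4), (-50, 0), (-40, 5), (-30, 37), (-20, 38), (-10, 38), (0, 38), (10, 39), (20, 37), (30, 4), (40, 4), (50, 0), (60, 0), (70, 0), (80, 0), (90, 0), (1
[... 1381 characters left out ...]
0.0, 0.0156]]
[[-0.889, -0.127, 0.166], [-0.0, 0.0, 0.0156]]
[[-0.894, -0.084, 0.166], [-0.0, 0.0, 0.0156]]
[[-0.897, -0.04, 0.166], [-0.0, 0.0, 0.0156]]
[[-0.898, 0.005, 0.166], [-0.0, 0.0, 0.0156]]
[[-0.897, 0.049, 0.166], [-0.0, 0.0, 0.0156]]
[[-0.893, 0.093, 0.166], [-0.0, 0.0, 0.0156]]
[[-0.887, 0.136, 0.166], [-0.0, 0.0, 0.0156]]
[[-0.88, 0.18, 0.166], [-0.0, 0.0, 0.0156]]
[[-0.87, 0.223, 0.166], [-0.0, 0.0, 0.0156]]
[[-0.858, 0.265, 0.166], [-0.0, 0.0, 0.0156]]
[[-0.844, 0.307, 0.166], [-0.0, 0.0, 0.0156]]
[[-0.828, 0.348, 0.166], [-0.0, 0.0, 0.0156]]
[[-0.81, 0.388, 0.165], [-0.0, 0.0, 0.0156]]
[[-0.79, 0.428, 0.165], [-0.0, 0.0, 0.0156]]
[[-0.768, 0.466, 0.165], [-0.0, 0.0, 0.0156]]
```

>>> {"op": "drive_tool", "data": {
  "steps": [
    [[-0.67, -0.66, 0.1], [0, 0, 0.016]],
    [[-0.7, -0.63, 0.1], [0, 0, 0.016]],
    [[-0.73, -0.59, 0.1], [0, 0, 0.016]],
    [[-0.75, -0.55, 0.1], [0, 0, 0.016]],
    [[-0.78, -0.5, 0.1], [0, 0, 0.016]],
    [[-0.8, -0.46, 0.1], [0, 0, 0.016]],
    [[-0.82, -0.42, 0.1], [0, 0, 0.016]],
    [[-0.84, -0.38, 0.1], [0, 0, 0.016]]
  ],
  "claw": 0.5,
  "force": 25
}}

```text
time_s: 1.1
position: [0.2969, 0.4627, 0.1936]
orientation: [-1.208, -2.899, 0.01]
contact_force: [-0.1, 1.0, 0.0]
width: 0.752
```

```bash
python3 plan.py .4266 .1354 .12 169.8 18|awk 'NR<2||NR<10'
python3 - <<'E'
from h import *
s=dict(np.load('top.npz'));print(ray(s,[(242,275),(242,315),(222,295),(262,295)],.005).round(3))
s=dict(np.load('scene.npz'));print(ray(s,[(180,240),(141,243),(160,227),(160,259)],.005).round(3))
E
```

```text
t 1.1 from [0.2969 0.4627 0.1936] dxyz [ 0.1297 -0.3273 -0.0736] rot deg [-0.3  0.2 54.9] w 0.752 F [-0.1  1.   0. ]
[[-0.899, -0.383, 0.208], [-0.0001, 0.0001, 0.017]]
[[-0.918, -0.335, 0.208], [-0.0001, 0.0001, 0.017]]
[[-0.935, -0.285, 0.207], [-0.0001, 0.0001, 0.017]]
[[-0.949, -0.235, 0.207], [-0.0001, 0.0001, 0.017]]
[[-0.96, -0.184, 0.207], [-0.0001, 0.0001, 0.017]]
[[-0.968, -0.133, 0.206], [-0.0001, 0.0001, 0.017]]
[[-0.974, -0.081, 0.206], [-0.0001, 0.0001, 0.017]]
[[-0.977, -0.029, 0.206], [-0.0001, 0.0001, 0.017]]
[[0.381 0.145 0.005]
 [0.303 0.135 0.005]
 [0.337 0.18  0.005]
 [0.346 0.1   0.005]]
[[0.378 0.123 0.005]
 [0.303 0.156 0.005]
 [0.353 0.176 0.005]
 [0.324 0.099 0.005]]
```

>>> {"op": "drive_tool", "data": {
  "steps": [
    [[-0.92, -0.39, 0.15], [0, 0, 0.018]],
    [[-0.93, -0.34, 0.15], [0, 0, 0.018]],
    [[-0.95, -0.29, 0.15], [0, 0, 0.018]],
    [[-0.96, -0.24, 0.15], [0, 0, 0.018]],
    [[-0.97, -0.18, 0.15], [0, 0, 0.018]],
    [[-0.98, -0.13, 0.15], [0, 0, 0.018]],
    [[-0.99, -0.08, 0.15], [0, 0, 0.018]],
    [[-0.99, -0.03, 0.15], [0, 0, 0.018]]
  ],
  "claw": 0.4
}}

```text
time_s: 2.1
position: [0.3559, 0.3032, 0.1688]
orientation: [1.869, 2.524, -0.008]
contact_force: [0.6, 1.0, -0.3]
width: 0.698
```

```bash
python3 plan.py .4254 .1177 .075 169.8 11
```

```text
t 2.1 from [0.3559 0.3032 0.1688] dxyz [ 0.0695 -0.1855 -0.0938] rot deg [-0.2  0.3 27.2] w 0.698 F [ 0.6  1.  -0.3]
[[-0.897, 0.058, 0.43], [-0.0001, 0.0001, 0.0137]]
[[-0.894, 0.096, 0.429], [-0.0001, 0.0001, 0.0137]]
[[-0.889, 0.135, 0.429], [-0.0001, 0.0001, 0.0137]]
[[-0.883, 0.173, 0.429], [-0.0001, 0.0001, 0.0137]]
[[-0.875, 0.21, 0.428], [-0.0001, 0.0001, 0.0137]]
[[-0.865, 0.248, 0.428], [-0.0001, 0.0001, 0.0137]]
[[-0.854, 0.285, 0.428], [-0.0001, 0.0001, 0.0137]]
[[-0.841, 0.321, 0.427], [-0.0001, 0.0001, 0.0137]]
[[-0.826, 0.357, 0.427], [-0.0001, 0.0001, 0.0137]]
[[-0.81, 0.392, 0.427], [-0.0001, 0.0001, 0.0137]]
[[-0.793, 0.427, 0.427], [-0.0001, 0.0001, 0.0137]]
```

>>> {"op": "drive_tool", "data": {
  "steps": [
    [[-1, 0.06, 0.3], [0, 0, 0.019]],
    [[-1, 0.11, 0.3], [0, 0, 0.019]],
    [[-1, 0.17, 0.3], [0, 0, 0.019]],
    [[-1, 0.22, 0.3], [0, 0, 0.019]],
    [[-0.98, 0.28, 0.3], [0, 0, 0.019]],
    [[-0.96, 0.34, 0.3], [0, 0, 0.019]],
    [[-0.94, 0.39, 0.3], [0, 0, 0.019]],
    [[-0.92, 0.44, 0.3], [0, 0, 0.019]]
  ]
}}

```text
time_s: 3.1
position: [0.4107, 0.1379, 0.118]
orientation: [2.445, 1.967, -0.008]
contact_force: [0.4, 0.5, -0.6]
width: 0.699
```

```bash
python3 plan.py .4254 .1177 .075 169.8 4
```

```text
t 3.1 from [0.4107 0.1379 0.118 ] dxyz [ 0.0147 -0.0202 -0.043 ] rot deg [-0.   0.3 -2.2] w 0.699 F [ 0.4  0.5 -0.6]
[[-0.204, 0.233, 0.538], [-0.0, 0.0005, -0.003]]
[[-0.207, 0.231, 0.538], [-0.0, 0.0005, -0.003]]
[[-0.21, 0.229, 0.538], [-0.0, 0.0005, -0.003]]
[[-0.213, 0.227, 0.537], [-0.0, 0.0005, -0.003]]
```

>>> {"op": "drive_tool", "data": {
  "steps": [
    [[-0.21, 0.24, 0.5], [0, 0.0005, -0.003]],
    [[-0.21, 0.24, 0.5], [0, 0.0005, -0.003]],
    [[-0.22, 0.24, 0.5], [0, 0.0005, -0.003]],
    [[-0.22, 0.24, 0.5], [0, 0.0005, -0.003]],
    [[0, 0, 0.1], [0, 0, 0]],
    [[0, 0, 0], [0, 0, 0]],
    [[0, 0, 0], [0, 0, 0]],
    [[0, 0, 0], [0, 0, 0]]
  ]
}}

```text
time_s: 4.1
position: [0.4268, 0.1158, 0.0724]
orientation: [-2.407, -2.017, 0.0]
contact_force: [0.2, 0.2, 0.3]
width: 0.698
```

```bash
python3 plan.py .4254 .1177 .018 169.8 6; python3 -c "
from h import *
snap('scene','s1.png');snap('top','t1.png')"
```

```text
t 4.1 from [0.4268 0.1158 0.0724] dxyz [-0.0014  0.0019 -0.0544] rot deg [-0.1 -0.1  0.1] w 0.698 F [0.2 0.2 0.3]
[[0.013, -0.013, 0.454], [-0.0001, -0.0001, 0.0001]]
[[0.013, -0.013, 0.454], [-0.0001, -0.0001, 0.0001]]
[[0.013, -0.014, 0.454], [-0.0001, -0.0001, 0.0001]]
[[0.013, -0.014, 0.454], [-0.0001, -0.0001, 0.0001]]
[[0.013, -0.014, 0.454], [-0.0001, -0.0001, 0.0001]]
[[0.013, -0.014, 0.454], [-0.0001, -0.0001, 0.0001]]
```

View pics/s1.png

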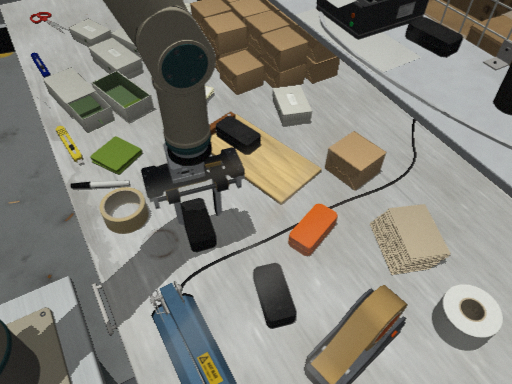

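View pics/t1.png

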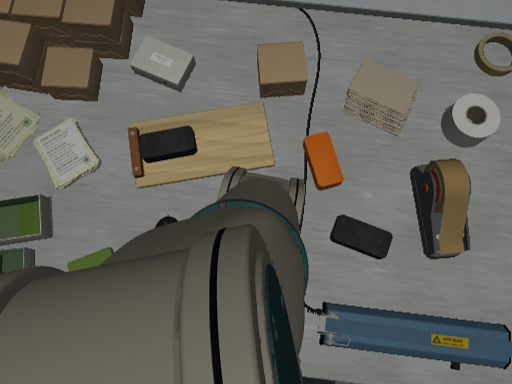

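The scene view shows the open fingers, at about (182,210) and (218,210), straddling the adapter at (198,224). The arm hides this area from the top camera. I'll go down.

>>> {"op": "drive_tool", "data": {
  "steps": [
    [[0, 0, 0.46], [0, 0, 0]],
    [[0, 0, 0.46], [0, 0, 0]],
    [[0, 0, 0.46], [0, 0, 0]],
    [[0, 0, 0.46], [0, 0, 0]],
    [[0, 0, 0.46], [0, 0, 0]],
    [[0, 0, 0.42], [0, 0, 0]],
    [[0, 0, 0], [0, 0, 0]],
    [[0, 0, 0], [0, 0, 0]]
  ]
}}

```text
time_s: 5.2
position: [0.426, 0.1154, 0.013]
orientation: [-2.407, -2.016, 0.004]
contact_force: [-0.5, -0.4, -0.0]
width: 0.696
```

>>> {"op": "drive_tool", "data": {
  "steps": [
    [[0, 0, 0], [0, 0, 0]],
    [[0, 0, 0], [0, 0, 0]],
    [[0, 0, 0], [0, 0, 0]],
    [[0, 0, 0], [0, 0, 0]],
    [[0, 0, 0], [0, 0, 0]],
    [[0, 0, 0], [0, 0, 0]],
    [[0, 0, 0], [0, 0, 0]],
    [[0, 0, 0], [0, 0, 0]]
  ],
  "claw": -1,
  "force": 35
}}

```text
time_s: 6.2
position: [0.4255, 0.1154, 0.0132]
orientation: [-2.406, -2.016, 0.004]
contact_force: [0.2, 0.0, -3.3]
width: 0.578
```

```bash
python3 plan.py .4266 .1158 .12 169.8 6
```

```text
t 6.2 from [0.4255 0.1154 0.0132] dxyz [0.0011 0.0004 0.1068] rot deg [-0.2  0.   0.1] w 0.578 F [ 0.2  0.  -3.3]
[[0.005, 0.004, -0.89], [-0.0002, 0.0, 0.0001]]
[[0.005, 0.005, -0.89], [-0.0002, 0.0, 0.0001]]
[[0.005, 0.006, -0.89], [-0.0002, 0.0, 0.0001]]
[[0.005, 0.006, -0.89], [-0.0002, 0.0, 0.0001]]
[[0.005, 0.007, -0.89], [-0.0002, 0.0, 0.0001]]
[[0.005, 0.007, -0.89], [-0.0002, 0.0, 0.0001]]
```

>>> {"op": "drive_tool", "data": {
  "steps": [
    [[0, 0, -0.5], [0, 0, 0]],
    [[0, 0, -0.9], [0, 0, 0]],
    [[0, 0, -0.9], [0, 0, 0]],
    [[0, 0, -0.9], [0, 0, 0]],
    [[0, 0, -0.9], [0, 0, 0]],
    [[0, 0, -0.5], [0, 0, 0]],
    [[0, 0, 0], [0, 0, 0]],
    [[0, 0, 0], [0, 0, 0]]
  ]
}}

```text
time_s: 7.2
position: [0.4248, 0.1154, 0.1106]
orientation: [-2.405, -2.015, 0.004]
contact_force: [-1.5, 0.2, -4.8]
width: 0.584
```

```bash
python3 plan.py .673 .2032 .105 197.8 16;  python3 -c "
from h import *
snap('scene','s2.png')"
```

```text
t 7.2 from [0.4248 0.1154 0.1106] dxyz [ 0.2482  0.0878 -0.0056] rot deg [ -0.3  -0.1 -27.9] w 0.584 F [-1.5  0.2 -4.8]
[[0.406, 0.716, 0.014], [-0.0001, -0.0, -0.0097]]
[[0.384, 0.728, 0.015], [-0.0001, -0.0, -0.0097]]
[[0.362, 0.739, 0.015], [-0.0001, -0.0, -0.0097]]
[[0.339, 0.75, 0.015], [-0.0001, -0.0, -0.0097]]
[[0.316, 0.76, 0.015], [-0.0001, -0.0, -0.0097]]
[[0.293, 0.769, 0.015], [-0.0001, -0.0, -0.0097]]
[[0.269, 0.777, 0.015], [-0.0001, -0.0, -0.0097]]
[[0.246, 0.785, 0.016], [-0.0001, -0.0, -0.0097]]
[[0.222, 0.792, 0.016], [-0.0001, -0.0, -0.0097]]
[[0.197, 0.799, 0.016], [-0.0001, -0.0, -0.0097]]
[[0.173, 0.804, 0.016], [-0.0001, -0.0, -0.0097]]
[[0.149, 0.809, 0.016], [-0.0001, -0.0, -0.0097]]
[[0.124, 0.813, 0.017], [-0.0001, -0.0, -0.0097]]
[[0.099, 0.817, 0.017], [-0.0001, -0.0, -0.0097]]
[[0.074, 0.819, 0.017], [-0.0001, -0.0, -0.0097]]
[[0.049, 0.821, 0.017], [-0.0001, -0.0, -0.0097]]
```

View pics/s2.png

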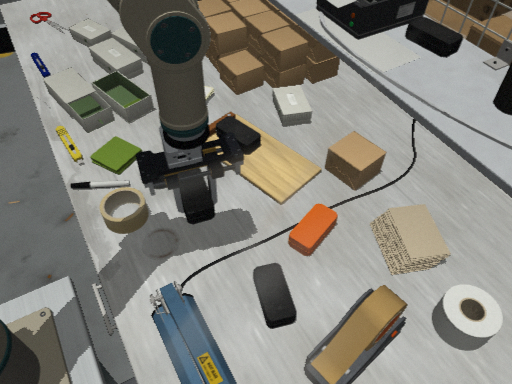

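Run:
```python
from h import *
s=dict(np.load('scene.npz'));P=cloud(s)
for u in (190,198,206):
    print(u,[(v,P[v,u].round(3).tolist()) for v in range(160,228,6)])
```

```text
190 [(160, [0.418, 0.094, 0.25]), (166, [0.416, 0.092, 0.239]), (172, [0.441, 0.179, 0.131]), (178, [0.411, 0.088, 0.216]), (184, [0.428, 0.15, 0.13]), (190, [0.421, 0.133, 0.133]), (196, [0.415, 0.12, 0.132]), (202, [0.409, 0.108, 0.13]), (208, [0.403, 0.093, 0.131]), (214, [0.398, 0.082, 0.129]), (220, [0.396, 0.082, 0.111]), (226, [0.412, 0.15, 0.0])]
198 [(160, [0.431, 0.093, 0.245]), (166, [0.429, 0.091, 0.234]), (172, [0.455, 0.171, 0.131]), (178, [0.448, 0.156, 0.132]), (184, [0.442, 0.142, 0.131]), (190, [0.435, 0.126, 0.132]), (196, [0.429, 0.114, 0.13]), (202, [0.422, 0.098, 0.133]), (208, [0.417, 0.087, 0.131]), (214, [0.412, 0.077, 0.126]), (220, [0.41, 0.078, 0.107]), (226, [0.428, 0.143, -0.002])]
206 [(160, [0.444, 0.088, 0.244]), (166, [0.521, 0.299, 0.001]), (172, [0.44, 0.085, 0.218]), (178, [0.504, 0.262, 0.001]), (184, [0.456, 0.135, 0.129]), (190, [0.448, 0.119, 0.132]), (196, [0.442, 0.106, 0.131]), (202, [0.435, 0.091, 0.133]), (208, [0.43, 0.079, 0.131]), (214, [0.427, 0.077, 0.116]), (220, [0.425, 0.076, 0.1]), (226, [0.443, 0.132, 0.002])]
```

The adapter is level at 0.131 m. I'll move it over the board.

>>> {"op": "drive_tool", "data": {
  "steps": [
    [[0.42, 0.73, 0], [0, 0, -0.01]],
    [[0.4, 0.74, 0], [0, 0, -0.01]],
    [[0.38, 0.75, 0], [0, 0, -0.01]],
    [[0.35, 0.77, 0], [0, 0, -0.01]],
    [[0.33, 0.78, 0], [0, 0, -0.01]],
    [[0.3, 0.79, 0], [0, 0, -0.01]],
    [[0.28, 0.8, 0], [0, 0, -0.01]],
    [[0.25, 0.8, 0], [0, 0, -0.01]]
  ]
}}

```text
time_s: 8.25
position: [0.549, 0.1607, 0.1019]
orientation: [-2.121, -2.3, 0.025]
contact_force: [-0.6, 0.5, -3.5]
width: 0.581
```

```bash
python3 plan.py .673 .2032 .1 197.8 7
```

```text
t 8.25 from [0.549  0.1607 0.1019] dxyz [ 0.124   0.0425 -0.0019] rot deg [ -1.2  -0.1 -13.2] w 0.581 F [-0.6  0.5 -3.5]
[[0.231, 0.908, -0.005], [-0.0009, -0.0001, -0.0105]]
[[0.201, 0.915, -0.003], [-0.0009, -0.0001, -0.0105]]
[[0.171, 0.921, 0.0], [-0.0009, -0.0001, -0.0105]]
[[0.141, 0.926, 0.003], [-0.0009, -0.0001, -0.0105]]
[[0.11, 0.93, 0.005], [-0.0009, -0.0001, -0.0105]]
[[0.079, 0.933, 0.008], [-0.0009, -0.0001, -0.0105]]
[[0.049, 0.935, 0.011], [-0.0009, -0.0001, -0.0105]]
```

>>> {"op": "drive_tool", "data": {
  "steps": [
    [[0.23, 0.92, -0.05], [-0.001, 0, -0.0105]],
    [[0.2, 0.93, -0.05], [-0.001, 0, -0.0105]],
    [[0.17, 0.94, -0.05], [-0.001, 0, -0.0105]],
    [[0.14, 0.94, -0.05], [-0.001, 0, -0.0105]],
    [[0.11, 0.94, -0.05], [-0.001, 0, -0.0105]],
    [[0.08, 0.94, -0.05], [-0.001, 0, -0.0105]],
    [[0.05, 0.9, -0.05], [-0.001, 0, -0.0105]],
    [[0, 0, 0], [0, 0, 0]]
  ]
}}

```text
time_s: 9.25
position: [0.6715, 0.2024, 0.0943]
orientation: [-1.836, -2.534, 0.019]
contact_force: [-1.0, -0.7, -4.8]
width: 0.583
```

```bash
python3 plan.py .673 .2032 .075 197.8 3
```

```text
t 9.25 from [0.6715 0.2024 0.0943] dxyz [ 0.0015  0.0008 -0.0193] rot deg [-1.  -0.2  0.3] w 0.583 F [-1.  -0.7 -4.8]
[[0.004, 0.033, 0.321], [-0.0018, -0.0003, 0.0006]]
[[0.004, 0.031, 0.321], [-0.0018, -0.0003, 0.0006]]
[[0.005, 0.029, 0.321], [-0.0018, -0.0003, 0.0006]]
```

>>> {"op": "drive_tool", "data": {
  "steps": [
    [[0, 0.03, 0.28], [-0.002, 0, 0.0005]],
    [[0, 0.03, 0.28], [-0.002, 0, 0.0005]],
    [[0, 0.03, 0.25], [-0.002, 0, 0.0005]],
    [[0, 0, 0], [0, 0, 0]],
    [[0, 0, 0], [0, 0, 0]],
    [[0, 0, 0], [0, 0, 0]],
    [[0, 0, 0], [0, 0, 0]],
    [[0, 0, 0], [0, 0, 0]]
  ]
}}

```text
time_s: 10.25
position: [0.6697, 0.2018, 0.0756]
orientation: [-1.85, -2.534, -0.0]
contact_force: [-0.5, 0.3, -3.9]
width: 0.586
```

```bash
python3 plan.py .673 .2032 .03 197.8 4;  python3 -c "
from h import *
snap('scene','s3.png');snap('top','t3.png')"
```

```text
t 10.25 from [0.6697 0.2018 0.0756] dxyz [ 0.0033  0.0014 -0.0456] rot deg [-0.1 -0.2 -0.1] w 0.586 F [-0.5  0.3 -3.9]
[[0.002, 0.045, 0.57], [-0.0002, -0.0003, -0.0001]]
[[0.003, 0.045, 0.57], [-0.0002, -0.0003, -0.0001]]
[[0.003, 0.045, 0.57], [-0.0002, -0.0003, -0.0001]]
[[0.003, 0.044, 0.57], [-0.0002, -0.0003, -0.0001]]
```

View pics/s3.png

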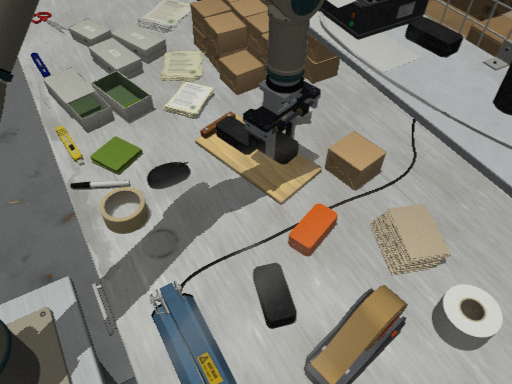

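View pics/t3.png

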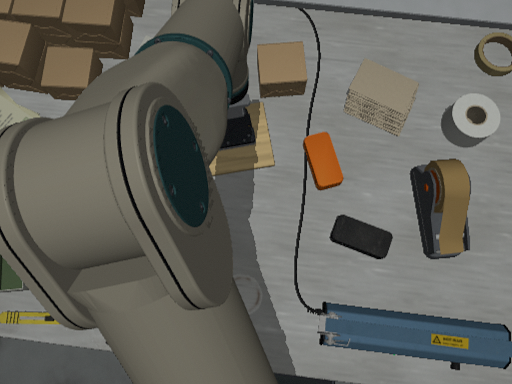

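The top view shows only the carried adapter's near end, at about (240,128). The scene view shows the held adapter at (285,148), in line with the laid one at (235,133). Next I'll check the end position numerically.

Run:
```python
from h import *
a=np.radians(107.8);L=np.array([np.cos(a),np.sin(a)]);W=np.array([L[1],-L[0]])
for n,c0 in(('top',(.6324,.3364)),('scene',(.6282,.3346))):
    s=dict(np.load(n+'.npz'));P=cloud(s);q=P[...,:2]-np.array(c0);u=q@L;v=q@W;z=P[...,2];c=s['color'].max(-1)
    m=(z>.088)&(z<.104)&(abs(v)<.06)&(u<-.02)&(u>-.25)&(c<75)
    print(n,m.sum(),'u',np.percentile(u[m],[0,1,5,50,99,100]).round(4),'v',np.percentile(v[m],[0,1,5,95,99,100]).round(4),'z',np.median(z[m]).round(4))
    m2=m&(u<-.155);print(m2.sum(),v[m2].min(),v[m2].max())
```

```text
top 9 u [-0.176  -0.1759 -0.1758 -0.174  -0.1729 -0.1729] v [0.0094 0.0095 0.0101 0.0205 0.0211 0.0212] z 0.0958
9 0.009399593144512358 0.02121237350953556
scene 542 u [-0.1783 -0.1776 -0.1765 -0.1491 -0.0701 -0.0629] v [-0.0427 -0.0413 -0.0397  0.0242  0.0284  0.0303] z 0.0961
208 -0.03029007741573108 0.024441006780236182
```

>>> {"op": "drive_tool", "data": {
  "steps": [
    [[0, 0.06, 0.4], [0, 0, 0]],
    [[0, 0.06, 0.45], [0, 0, 0]],
    [[0, 0.06, 0.45], [0, 0, 0]],
    [[0, 0.03, 0.4], [0, 0, 0]],
    [[0, 0, 0.2], [0, 0, 0]],
    [[0, 0, 0.1], [0, 0, 0]],
    [[0, 0, 0], [0, 0, 0]],
    [[0, 0, 0], [0, 0, 0]]
  ]
}}

```text
time_s: 11.35
position: [0.6735, 0.2032, 0.0318]
orientation: [-1.85, -2.534, 0.001]
contact_force: [0.5, 0.3, -3.4]
width: 0.587
```

```bash
python3 plan.py .673 .2032 .025 197.8 3
```

```text
t 11.35 from [0.6735 0.2032 0.0318] dxyz [-0.0005  0.     -0.0068] rot deg [-0.2 -0.2 -0.1] w 0.587 F [ 0.5  0.3 -3.4]
[[0.003, -0.008, 0.114], [-0.0004, -0.0004, -0.0001]]
[[0.003, -0.008, 0.114], [-0.0004, -0.0004, -0.0001]]
[[0.003, -0.008, 0.114], [-0.0004, -0.0004, -0.0001]]
```

>>> {"op": "drive_tool", "data": {
  "steps": [
    [[0, 0, 0.1], [0, 0, 0]],
    [[0, 0, 0.1], [0, 0, 0]],
    [[0, 0, 0.05], [0, 0, 0]],
    [[0, 0, 0.02], [0, 0, 0]],
    [[0, 0, 0], [0, 0, 0]],
    [[0, 0, 0], [0, 0, 0]],
    [[0, 0, 0], [0, 0, 0]],
    [[0, 0, 0], [0, 0, 0]]
  ]
}}

```text
time_s: 12.35
position: [0.674, 0.2033, 0.0268]
orientation: [-1.85, -2.534, -0.0]
contact_force: [0.5, -0.5, -4.4]
width: 0.582
```

>>> {"op": "drive_tool", "data": {
  "steps": [
    [[0, 0, 0.06], [0, 0, 0]],
    [[0, 0, 0.04], [0, 0, 0]],
    [[0, 0, 0], [0, 0, 0]],
    [[0, 0, 0], [0, 0, 0]],
    [[0, 0, 0], [0, 0, 0]],
    [[0, 0, 0], [0, 0, 0]],
    [[0, 0, 0], [0, 0, 0]],
    [[0, 0, 0], [0, 0, 0]]
  ]
}}

```text
time_s: 13.35
position: [0.674, 0.2034, 0.0253]
orientation: [-1.85, -2.534, -0.001]
contact_force: [-0.4, 0.4, -2.2]
width: 0.583
```

>>> {"op": "drive_tool", "data": {
  "steps": [
    [[0, 0, 0.02], [0, 0, 0]],
    [[0, 0, 0], [0, 0, 0]],
    [[0, 0, 0], [0, 0, 0]],
    [[0, 0, 0], [0, 0, 0]],
    [[0, 0, -0.3], [0, 0, 0]],
    [[0, 0, -0.6], [0, 0, 0]],
    [[0, 0, -0.9], [0, 0, 0]],
    [[0, 0, -0.9], [0, 0, 0]]
  ],
  "claw": 0.45
}}

```text
time_s: 14.35
position: [0.6755, 0.2034, 0.0833]
orientation: [-1.851, -2.535, -0.004]
contact_force: [-0.1, -0.6, 0.9]
width: 0.727
```

```bash
python3 plan.py .4856 -.083 .12 165.1 19
```

```text
t 14.35 from [0.6755 0.2034 0.0833] dxyz [-0.1899 -0.2864  0.0367] rot deg [-0.  -0.2 32.6] w 0.727 F [-0.1 -0.6  0.9]
[[-0.565, -0.705, -0.099], [-0.0, -0.0001, 0.0095]]
[[-0.586, -0.688, -0.099], [-0.0, -0.0001, 0.0095]]
[[-0.607, -0.67, -0.099], [-0.0, -0.0001, 0.0095]]
[[-0.626, -0.652, -0.099], [-0.0, -0.0001, 0.0095]]
[[-0.646, -0.633, -0.099], [-0.0, -0.0001, 0.0095]]
[[-0.664, -0.613, -0.098], [-0.0, -0.0001, 0.0095]]
[[-0.683, -0.593, -0.098], [-0.0, -0.0001, 0.0095]]
[[-0.7, -0.572, -0.098], [-0.0, -0.0001, 0.0095]]
[[-0.717, -0.551, -0.098], [-0.0, -0.0001, 0.0095]]
[[-0.733, -0.529, -0.098], [-0.0, -0.0001, 0.0095]]
[[-0.749, -0.507, -0.098], [-0.0, -0.0001, 0.0095]]
[[-0.763, -0.484, -0.098], [-0.0, -0.0001, 0.0095]]
[[-0.778, -0.461, -0.098], [-0.0, -0.0001, 0.0095]]
[[-0.791, -0.438, -0.097], [-0.0, -0.0001, 0.0095]]
[[-0.804, -0.414, -0.097], [-0.0, -0.0001, 0.0095]]
[[-0.816, -0.389, -0.097], [-0.0, -0.0001, 0.0095]]
[[-0.827, -0.365, -0.097], [-0.0, -0.0001, 0.0095]]
[[-0.838, -0.34, -0.097], [-0.0, -0.0001, 0.0095]]
[[-0.848, -0.315, -0.097], [-0.0, -0.0001, 0.0095]]
```

>>> {"op": "drive_tool", "data": {
  "steps": [
    [[-0.4, -0.5, -0.8], [0, 0, 0.009]],
    [[-0.63, -0.74, -0.5], [0, 0, 0.01]],
    [[-0.65, -0.72, -0.3], [0, 0, 0.01]],
    [[-0.67, -0.7, -0.2], [0, 0, 0.01]],
    [[-0.7, -0.68, -0.05], [0, 0, 0.01]],
    [[-0.72, -0.66, 0], [0, 0, 0.01]],
    [[-0.74, -0.63, 0], [0, 0, 0.01]],
    [[-0.75, -0.6, 0], [0, 0, 0.01]]
  ]
}}

```text
time_s: 15.35
position: [0.5893, 0.0717, 0.1317]
orientation: [2.172, 2.267, 0.016]
contact_force: [1.2, 0.4, -0.6]
width: 0.726
```

```bash
python3 plan.py .4846 -.087 .105 165.1 12
```

```text
t 15.35 from [0.5893 0.0717 0.1317] dxyz [-0.1047 -0.1587 -0.0267] rot deg [ 0.5 -0.4 17.4] w 0.726 F [ 1.2  0.4 -0.6]
[[-0.643, -0.465, 0.104], [0.0002, -0.0002, 0.008]]
[[-0.654, -0.449, 0.104], [0.0002, -0.0002, 0.008]]
[[-0.665, -0.432, 0.105], [0.0002, -0.0002, 0.008]]
[[-0.676, -0.415, 0.106], [0.0002, -0.0002, 0.008]]
[[-0.686, -0.398, 0.106], [0.0002, -0.0002, 0.008]]
[[-0.696, -0.38, 0.107], [0.0002, -0.0002, 0.008]]
[[-0.705, -0.363, 0.107], [0.0002, -0.0002, 0.008]]
[[-0.714, -0.345, 0.108], [0.0002, -0.0002, 0.008]]
[[-0.722, -0.326, 0.109], [0.0002, -0.0002, 0.008]]
[[-0.73, -0.308, 0.109], [0.0002, -0.0002, 0.008]]
[[-0.738, -0.289, 0.11], [0.0002, -0.0002, 0.008]]
[[-0.745, -0.271, 0.111], [0.0002, -0.0002, 0.008]]
```

>>> {"op": "drive_tool", "data": {
  "steps": [
    [[-0.8, -0.59, 0.05], [0, 0, 0.01]],
    [[-0.82, -0.57, 0.05], [0, 0, 0.01]],
    [[-0.84, -0.54, 0.05], [0, 0, 0.01]],
    [[-0.85, -0.51, 0.05], [0, 0, 0.01]],
    [[-0.87, -0.48, 0.05], [0, 0, 0.01]],
    [[-0.88, -0.46, 0.05], [0, 0, 0.01]],
    [[-0.89, -0.43, 0.05], [0, 0, 0.01]],
    [[-0.9, -0.4, 0.05], [0, 0, 0.01]]
  ]
}}

```text
time_s: 16.35
position: [0.493, -0.0689, 0.1255]
orientation: [2.458, 1.951, 0.021]
contact_force: [-0.1, 0.6, 0.0]
width: 0.726
```

```bash
python3 plan.py .4846 -.087 .075 165.1 5
python3 - <<'E'
from h import *
s=snap('top','t4.png');s2=snap('scene','s4.png')
dark=lambda c:c.max(-1)<75
P=cloud(s);print(P[144,167],P[132,225])
top(s,(361,236),.026,.042,dark)
top(s2,(238,133),.038,.055,dark);top(s2,(285,155),.038,.055,dark)
E
```

```text
t 16.35 from [ 0.493  -0.0689  0.1255] dxyz [-0.0084 -0.0181 -0.0505] rot deg [ 0.6 -0.5  1.8] w 0.726 F [-0.1  0.6  0. ]
[[-0.2, -0.046, 0.503], [0.0007, -0.0006, 0.002]]
[[-0.199, -0.043, 0.503], [0.0007, -0.0006, 0.002]]
[[-0.199, -0.041, 0.504], [0.0007, -0.0006, 0.002]]
[[-0.198, -0.039, 0.504], [0.0007, -0.0006, 0.002]]
[[-0.198, -0.037, 0.505], [0.0007, -0.0006, 0.002]]
[0.62756908 0.33405155 0.04479514] [0.66782235 0.21668012 0.04717727]
seed off [0.34612966 0.08013585 0.82384462]
(238, 133) n 727 ctr [632. 322.] size [ 56.2 140.6] longdir deg 106.9 z 0.0457
seed off [ 0.47017909 -0.10444889  0.40738573]
```

View pics/t4.png

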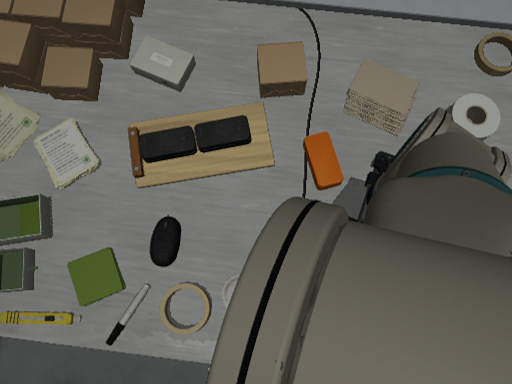

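View pics/s4.png

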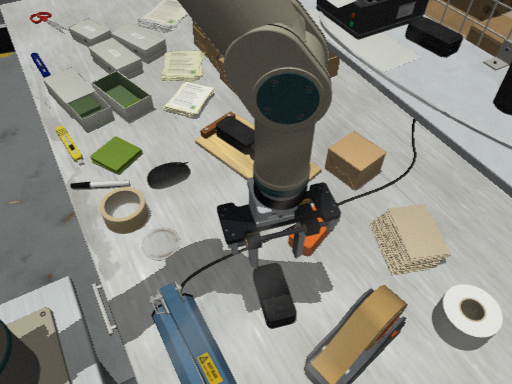

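The top view shows the first course lying end to end, the adapters at (167,144) and (222,133) with a small gap at 195. The scene view shows the gripper coming in over the second adapter at (274,294).

Run:
```python
from h import *
s=dict(np.load('top.npz'));P=cloud(s);c=s['color'].max(-1)
a=np.radians(107.8);L=np.array([np.cos(a),np.sin(a)]);W=np.array([L[1],-L[0]])
q=P[...,:2]-np.array([.6324,.3364]);u=q@L;v=q@W;z=P[...,2]
m=(z>.036)&(z<.056)&(abs(v)<.05)&(u<.07)&(u>-.2)&(c<75)
for lo,hi in((-.056,.07),(-.2,-.063)):
    k=m&(u>lo)&(u<hi);p=P[k][:,:2]*1000;rc=cv2.minAreaRect(p.astype(np.float32));print(k.sum(),rc,np.percentile(u[k],[.5,99.5]).round(4),z[k].mean())
h=np.histogram(u[m],np.arange(-.07,-.05,.002));print(h)
```

```text
1370 ((632.25244140625, 337.2251281738281), (55.44718933105469, 113.73645782470703), 18.88203239440918) [-0.0553  0.057 ] 0.046182314115322524
1348 ((670.3050537109375, 222.8622283935547), (56.31592559814453, 113.16651153564453), 17.67801284790039) [-0.1755 -0.0636] 0.04617251266165507
(array([24, 22, 24, 20,  2,  0, 22, 23, 21, 24]), array([-0.07 , -0.068, -0.066, -0.064, -0.062, -0.06 , -0.058, -0.056,
       -0.054, -0.052, -0.05 ]))
```

>>> {"op": "drive_tool", "data": {
  "steps": [
    [[-0.21, -0.05, 0.45], [0.0008, -0.0006, 0.002]],
    [[-0.21, -0.05, 0.45], [0.0008, -0.0006, 0.002]],
    [[-0.21, -0.04, 0.45], [0.0008, -0.0006, 0.002]],
    [[-0.2, -0.04, 0.45], [0.0008, -0.0006, 0.002]],
    [[-0.2, -0.04, 0.45], [0.0008, -0.0006, 0.002]],
    [[0, 0, 0], [0, 0, 0]],
    [[0, 0, 0], [0, 0, 0]],
    [[0, 0, 0], [0, 0, 0]]
  ]
}}

```text
time_s: 17.45
position: [0.4837, -0.0884, 0.0764]
orientation: [-2.49, -1.911, 0.006]
contact_force: [-0.5, -0.4, 0.2]
width: 0.729
```

```bash
python3 plan.py .4846 -.087 .013 165.1 6; python3 -c "
from h import *
snap('scene','s5.png')"
```

```text
t 17.45 from [ 0.4837 -0.0884  0.0764] dxyz [ 0.0009  0.0014 -0.0634] rot deg [-0.2  0.1 -0.1] w 0.729 F [-0.5 -0.4  0.2]
[[0.014, 0.007, 0.528], [-0.0002, 0.0001, -0.0001]]
[[0.014, 0.006, 0.528], [-0.0002, 0.0001, -0.0001]]
[[0.014, 0.006, 0.528], [-0.0002, 0.0001, -0.0001]]
[[0.013, 0.005, 0.528], [-0.0002, 0.0001, -0.0001]]
[[0.013, 0.005, 0.528], [-0.0002, 0.0001, -0.0001]]
[[0.013, 0.005, 0.528], [-0.0002, 0.0001, -0.0001]]
```

View pics/s5.png

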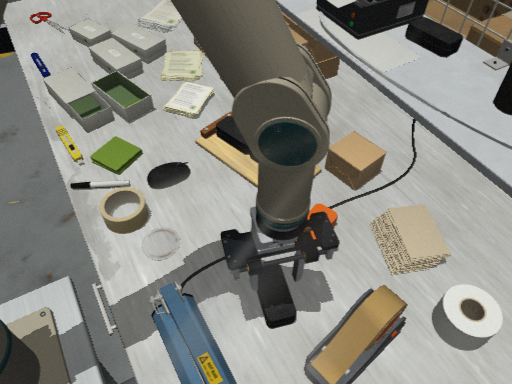

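>>> {"op": "drive_tool", "data": {
  "steps": [
    [[0.01, 0, 0.5], [0, 0, 0]],
    [[0.01, 0, 0.5], [0, 0, 0]],
    [[0.01, 0, 0.5], [0, 0, 0]],
    [[0.01, 0, 0.5], [0, 0, 0]],
    [[0.01, 0, 0.5], [0, 0, 0]],
    [[0.01, 0, 0.35], [0, 0, 0]],
    [[0, 0, 0], [0, 0, 0]],
    [[0, 0, 0], [0, 0, 0]]
  ]
}}

```text
time_s: 18.5
position: [0.4838, -0.0869, 0.015]
orientation: [-2.49, -1.911, 0.006]
contact_force: [0.4, -0.5, -0.6]
width: 0.727
```

>>> {"op": "drive_tool", "data": {
  "steps": [
    [[0, 0, 0], [0, 0, 0]],
    [[0, 0, 0], [0, 0, 0]],
    [[0, 0, 0], [0, 0, 0]],
    [[0, 0, 0], [0, 0, 0]],
    [[0, 0, 0], [0, 0, 0]],
    [[0, 0, 0], [0, 0, 0]],
    [[0, 0, 0], [0, 0, 0]],
    [[0, 0, 0], [0, 0, 0]]
  ],
  "claw": -1,
  "force": 35
}}

```text
time_s: 19.5
position: [0.4839, -0.0868, 0.0155]
orientation: [-2.49, -1.912, 0.005]
contact_force: [-0.1, -0.3, -1.5]
width: 0.583
```

>>> {"op": "drive_tool", "data": {
  "steps": [
    [[0, 0, -0.5], [0, 0, 0]],
    [[0, 0, -0.9], [0, 0, 0]],
    [[0, 0, -0.9], [0, 0, 0]],
    [[0, 0, -0.9], [0, 0, 0]],
    [[0, 0, -0.9], [0, 0, 0]],
    [[0, 0, -0.9], [0, 0, 0]],
    [[0, 0, -0.5], [0, 0, 0]],
    [[0, 0, 0], [0, 0, 0]]
  ]
}}

```text
time_s: 20.5
position: [0.4829, -0.0861, 0.1318]
orientation: [-2.489, -1.91, 0.005]
contact_force: [0.6, -0.3, -2.8]
width: 0.581
```

```bash
python3 plan.py .649 .279 .125 198 23
```

```text
t 20.5 from [ 0.4829 -0.0861  0.1318] dxyz [ 0.1661  0.3651 -0.0068] rot deg [ -0.3  -0.1 -33. ] w 0.581 F [ 0.6 -0.3 -2.8]
[[0.86, 0.144, 0.014], [-0.0001, -0.0, -0.008]]
[[0.856, 0.165, 0.014], [-0.0001, -0.0, -0.008]]
[[0.852, 0.187, 0.014], [-0.0001, -0.0, -0.008]]
[[0.847, 0.208, 0.014], [-0.0001, -0.0, -0.008]]
[[0.841, 0.229, 0.014], [-0.0001, -0.0, -0.008]]
[[0.835, 0.25, 0.014], [-0.0001, -0.0, -0.008]]
[[0.829, 0.271, 0.014], [-0.0001, -0.0, -0.008]]
[[0.822, 0.291, 0.014], [-0.0001, -0.0, -0.008]]
[[0.814, 0.312, 0.014], [-0.0001, -0.0, -0.008]]
[[0.806, 0.332, 0.014], [-0.0001, -0.0, -0.008]]
[[0.798, 0.352, 0.014], [-0.0001, -0.0, -0.008]]
[[0.789, 0.372, 0.014], [-0.0001, -0.0, -0.008]]
[[0.779, 0.392, 0.014], [-0.0001, -0.0, -0.008]]
[[0.769, 0.411, 0.014], [-0.0001, -0.0, -0.008]]
[[0.759, 0.43, 0.014], [-0.0001, -0.0, -0.008]]
[[0.748, 0.449, 0.014], [-0.0001, -0.0, -0.008]]
[[0.736, 0.468, 0.014], [-0.0001, -0.0, -0.008]]
[[0.724, 0.486, 0.014], [-0.0001, -0.0, -0.008]]
[[0.712, 0.504, 0.014], [-0.0001, -0.0, -0.008]]
[[0.699, 0.521, 0.014], [-0.0001, -0.0, -0.008]]
[[0.686, 0.539, 0.014], [-0.0001, -0.0, -0.008]]
[[0.672, 0.556, 0.015], [-0.0001, -0.0, -0.008]]
[[0.658, 0.572, 0.015], [-0.0001, -0.0, -0.008]]
```

>>> {"op": "drive_tool", "data": {
  "steps": [
    [[0.87, 0.15, -0.03], [0, 0, -0.008]],
    [[0.87, 0.17, -0.03], [0, 0, -0.008]],
    [[0.87, 0.19, -0.03], [0, 0, -0.008]],
    [[0.86, 0.21, -0.03], [0, 0, -0.008]],
    [[0.86, 0.23, -0.03], [0, 0, -0.008]],
    [[0.85, 0.25, -0.03], [0, 0, -0.008]],
    [[0.84, 0.27, -0.03], [0, 0, -0.008]],
    [[0.84, 0.29, -0.03], [0, 0, -0.008]]
  ]
}}

```text
time_s: 21.5
position: [0.5432, 0.0539, 0.1345]
orientation: [-2.266, -2.165, 0.008]
contact_force: [0.4, -0.0, -2.5]
width: 0.582
```

```bash
python3 plan.py .649 .279 .125 198 15
```

```text
t 21.5 from [0.5432 0.0539 0.1345] dxyz [ 0.1058  0.2251 -0.0095] rot deg [ -0.5  -0.2 -20.6] w 0.582 F [ 0.4 -0.  -2.5]
[[0.766, 0.319, 0.03], [-0.0002, -0.0001, -0.0076]]
[[0.758, 0.337, 0.03], [-0.0002, -0.0001, -0.0076]]
[[0.749, 0.355, 0.03], [-0.0002, -0.0001, -0.0076]]
[[0.741, 0.373, 0.03], [-0.0002, -0.0001, -0.0076]]
[[0.732, 0.39, 0.03], [-0.0002, -0.0001, -0.0076]]
[[0.722, 0.408, 0.03], [-0.0002, -0.0001, -0.0076]]
[[0.712, 0.425, 0.03], [-0.0002, -0.0001, -0.0076]]
[[0.702, 0.442, 0.031], [-0.0002, -0.0001, -0.0076]]
[[0.691, 0.459, 0.031], [-0.0002, -0.0001, -0.0076]]
[[0.68, 0.475, 0.031], [-0.0002, -0.0001, -0.0076]]
[[0.668, 0.491, 0.031], [-0.0002, -0.0001, -0.0076]]
[[0.656, 0.507, 0.031], [-0.0002, -0.0001, -0.0076]]
[[0.644, 0.523, 0.031], [-0.0002, -0.0001, -0.0076]]
[[0.631, 0.538, 0.031], [-0.0002, -0.0001, -0.0076]]
[[0.618, 0.553, 0.032], [-0.0002, -0.0001, -0.0076]]
```

>>> {"op": "drive_tool", "data": {
  "steps": [
    [[0.8, 0.33, 0], [-0.0002, 0, -0.008]],
    [[0.79, 0.35, 0], [-0.0002, 0, -0.008]],
    [[0.78, 0.37, 0], [-0.0002, 0, -0.008]],
    [[0.77, 0.39, 0], [-0.0002, 0, -0.008]],
    [[0.76, 0.41, 0], [-0.0002, 0, -0.008]],
    [[0.75, 0.42, 0], [-0.0002, 0, -0.008]],
    [[0.74, 0.44, 0], [-0.0002, 0, -0.008]],
    [[0.73, 0.46, 0], [-0.0002, 0, -0.008]]
  ]
}}

```text
time_s: 22.5
position: [0.6044, 0.188, 0.134]
orientation: [-2.022, -2.398, 0.002]
contact_force: [0.8, 0.6, -2.6]
width: 0.582
```

```bash
python3 plan.py .649 .279 .125 198 7
```

```text
t 22.5 from [0.6044 0.188  0.134 ] dxyz [ 0.0446  0.091  -0.009 ] rot deg [-0.2 -0.2 -8.3] w 0.582 F [ 0.8  0.6 -2.6]
[[0.587, 0.424, 0.064], [-0.0002, -0.0001, -0.0066]]
[[0.578, 0.436, 0.064], [-0.0002, -0.0001, -0.0066]]
[[0.569, 0.448, 0.064], [-0.0002, -0.0001, -0.0066]]
[[0.559, 0.459, 0.064], [-0.0002, -0.0001, -0.0066]]
[[0.55, 0.471, 0.064], [-0.0002, -0.0001, -0.0066]]
[[0.54, 0.482, 0.064], [-0.0002, -0.0001, -0.0066]]
[[0.53, 0.493, 0.064], [-0.0002, -0.0001, -0.0066]]
```

>>> {"op": "drive_tool", "data": {
  "steps": [
    [[0.6, 0.43, 0.04], [-0.0002, 0, -0.0068]],
    [[0.59, 0.45, 0.04], [-0.0002, 0, -0.0068]],
    [[0.58, 0.46, 0.04], [-0.0002, 0, -0.0068]],
    [[0.57, 0.47, 0.04], [-0.0002, 0, -0.0068]],
    [[0.56, 0.48, 0.04], [-0.0002, 0, -0.0068]],
    [[0.55, 0.49, 0.04], [-0.0002, 0, -0.0068]],
    [[0.5, 0.47, 0.04], [-0.0002, 0, -0.0068]],
    [[0, 0, 0], [0, 0, 0]]
  ]
}}

```text
time_s: 23.5
position: [0.6521, 0.2882, 0.1273]
orientation: [-1.823, -2.556, -0.003]
contact_force: [1.1, 0.2, -2.5]
width: 0.583
```

```bash
python3 plan.py .649 .279 .09 198 4
```

```text
t 23.5 from [0.6521 0.2882 0.1273] dxyz [-0.0031 -0.0092 -0.0373] rot deg [ 0.  -0.2  1. ] w 0.583 F [ 1.1  0.2 -2.5]
[[-0.097, -0.074, 0.466], [0.0001, -0.0002, 0.0014]]
[[-0.097, -0.073, 0.466], [0.0001, -0.0002, 0.0014]]
[[-0.097, -0.073, 0.466], [0.0001, -0.0002, 0.0014]]
[[-0.097, -0.072, 0.466], [0.0001, -0.0002, 0.0014]]
```

>>> {"op": "drive_tool", "data": {
  "steps": [
    [[-0.1, -0.07, 0.42], [0, 0, 0.0014]],
    [[-0.1, -0.07, 0.42], [0, 0, 0.0014]],
    [[-0.1, -0.07, 0.42], [0, 0, 0.0014]],
    [[-0.1, -0.07, 0.42], [0, 0, 0.0014]],
    [[0, 0, 0], [0, 0, 0]],
    [[0, 0, 0], [0, 0, 0]],
    [[0, 0, 0], [0, 0, 0]],
    [[0, 0, 0], [0, 0, 0]]
  ]
}}

```text
time_s: 24.5
position: [0.6488, 0.2754, 0.0913]
orientation: [-1.851, -2.536, 0.0]
contact_force: [-0.6, -0.1, -2.3]
width: 0.579
```

```bash
python3 plan.py .649 .279 .065 198 3; python3 -c "
from h import *
snap('scene','s6.png')
s=dict(np.load('scene.npz'));P=cloud(s)
a=np.radians(108);L=np.array([np.cos(a),np.sin(a)]);W=np.array([L[1],-L[0]])
q=P[...,:2]-np.array((.6282,.3346));u=q@L;v=q@W;z=P[...,2];c=s['color'].max(-1)
m=(z>.098)&(z<.118)&(abs(v)<.06)&(u<.05)&(u>-.25)&(c<75)
print(m.sum(),np.percentile(u[m],[0,1,5,50,99]).round(4),np.median(z[m]))
m2=m&(u<-.1);print(m2.sum(),v[m2].min(),v[m2].max())
"
```

```text
t 24.5 from [0.6488 0.2754 0.0913] dxyz [ 0.0002  0.0036 -0.0263] rot deg [-0.1 -0.1 -0.2] w 0.579 F [-0.6 -0.1 -2.3]
[[0.056, 0.023, 0.439], [-0.0001, -0.0001, -0.0005]]
[[0.056, 0.023, 0.439], [-0.0001, -0.0001, -0.0005]]
[[0.056, 0.023, 0.439], [-0.0001, -0.0001, -0.0005]]
757 [-0.1228 -0.1218 -0.1204 -0.0797 -0.0139] 0.10939298310192158
217 -0.028613674663357777 0.029114745546944303
```

View pics/s6.png

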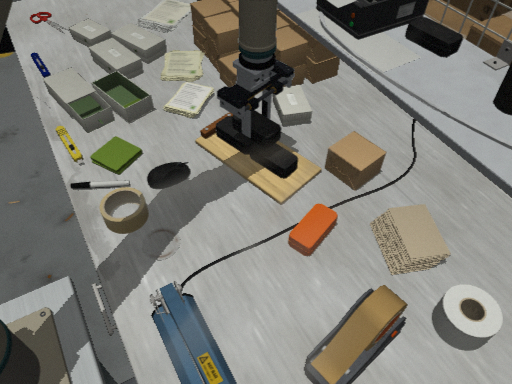

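In the scene view the carried adapter, near (265,135), straddles the joint. It sits 3.5 mm too far from the stop and is centred across, which agrees with the TCP reading. I'll lower it with that correction.

>>> {"op": "drive_tool", "data": {
  "steps": [
    [[0.06, 0.02, 0.38], [0, 0, 0]],
    [[0.06, 0.02, 0.38], [0, 0, 0]],
    [[0.06, 0.02, 0.35], [0, 0, 0]],
    [[0, 0, 0.1], [0, 0, 0]],
    [[0, 0, 0], [0, 0, 0]],
    [[0, 0, 0], [0, 0, 0]],
    [[0, 0, 0], [0, 0, 0]],
    [[0, 0, 0], [0, 0, 0]]
  ]
}}

```text
time_s: 25.55
position: [0.6488, 0.2797, 0.0654]
orientation: [-1.851, -2.537, -0.0]
contact_force: [0.6, 0.5, -2.8]
width: 0.582
```

```bash
python3 plan.py .649 .279 .0615 198 3
```

```text
t 25.55 from [0.6488 0.2797 0.0654] dxyz [ 0.0002 -0.0007 -0.0039] rot deg [-0.  -0.1 -0.2] w 0.582 F [ 0.6  0.5 -2.8]
[[-0.012, -0.001, 0.066], [-0.0001, -0.0001, -0.0004]]
[[-0.012, -0.001, 0.066], [-0.0001, -0.0001, -0.0004]]
[[-0.012, -0.001, 0.066], [-0.0001, -0.0001, -0.0004]]
```

>>> {"op": "drive_tool", "data": {
  "steps": [
    [[0, 0, 0.06], [0, 0, 0]],
    [[0, 0, 0.06], [0, 0, 0]],
    [[0, 0, 0.04], [0, 0, 0]],
    [[0, 0, 0], [0, 0, 0]],
    [[0, 0, 0], [0, 0, 0]],
    [[0, 0, 0], [0, 0, 0]],
    [[0, 0, 0], [0, 0, 0]],
    [[0, 0, 0], [0, 0, 0]]
  ]
}}

```text
time_s: 26.55
position: [0.649, 0.2797, 0.0622]
orientation: [-1.851, -2.537, -0.001]
contact_force: [-0.9, -0.6, -3.1]
width: 0.588
```

>>> {"op": "drive_tool", "data": {
  "steps": [
    [[0, 0, 0.04], [0, 0, 0]],
    [[0, 0, 0.03], [0, 0, 0]],
    [[0, 0, 0], [0, 0, 0]],
    [[0, 0, 0], [0, 0, 0]],
    [[0, 0, 0], [0, 0, 0]],
    [[0, 0, 0], [0, 0, 0]],
    [[0, 0, 0], [0, 0, 0]],
    [[0, 0, 0], [0, 0, 0]]
  ]
}}

```text
time_s: 27.55
position: [0.649, 0.2798, 0.0617]
orientation: [-1.851, -2.537, -0.001]
contact_force: [-1.2, 0.3, -0.5]
width: 0.586
```

Contact: the load has come off the wrist. I'll release it and back away.

>>> {"op": "drive_tool", "data": {
  "steps": [
    [[0, 0, 0], [0, 0, 0]],
    [[0, 0, 0], [0, 0, 0]],
    [[0, 0, 0], [0, 0, 0]],
    [[0, 0, 0], [0, 0, 0]],
    [[0, 0, -0.3], [0, 0, 0]],
    [[0, 0, -0.6], [0, 0, 0]],
    [[0, 0, -0.9], [0, 0, 0]],
    [[0, 0, -0.9], [0, 0, 0]]
  ],
  "claw": 0.45
}}

```text
time_s: 28.55
position: [0.65, 0.2798, 0.1194]
orientation: [-1.852, -2.538, -0.004]
contact_force: [0.4, 0.1, -0.5]
width: 0.725
```

>>> {"op": "drive_tool", "data": {
  "steps": [
    [[-0.2, 0, -0.9], [0, 0, 0]],
    [[-0.5, -0.2, -0.6], [0, 0, 0]],
    [[-0.9, -0.3, -0.2], [0, 0, 0]],
    [[-0.9, -0.3, 0], [0, 0, 0]],
    [[-0.9, -0.3, 0], [0, 0, 0]],
    [[-0.9, -0.3, 0], [0, 0, 0]],
    [[-0.9, -0.3, 0], [0, 0, 0]],
    [[-0.9, -0.3, 0], [0, 0, 0]]
  ]
}}

```text
time_s: 29.55
position: [0.649, 0.1411, 0.1567]
orientation: [1.853, 2.536, 0.004]
contact_force: [-0.7, 0.2, -0.5]
width: 0.727
```

>>> {"op": "drive_tool", "data": {
  "steps": [
    [[-0.9, -0.4, 0], [0, 0, 0]],
    [[-0.9, -0.4, 0], [0, 0, 0]],
    [[-0.9, -0.4, 0], [0, 0, 0]],
    [[-0.9, -0.4, 0], [0, 0, 0]],
    [[-0.9, -0.4, 0], [0, 0, 0]],
    [[-0.9, -0.4, 0], [0, 0, 0]],
    [[-0.9, -0.4, 0], [0, 0, 0]],
    [[0, 0, 0], [0, 0, 0]]
  ]
}}

```text
time_s: 30.55
position: [0.6326, -0.0086, 0.1567]
orientation: [1.857, 2.531, 0.003]
contact_force: [-0.5, 0.5, 0.9]
width: 0.724
```

Run:
```python
from h import *
s=snap('top','t7.png');s2=snap('scene','s7.png')
dark=lambda c:c.max(-1)<75
for i,q in enumerate([(195,135),(150,147),(240,131)]): top(s,q,*((.07,.09) if i==0 else (.038,.055)),dark)
```

```text
(195, 135) n 1354 ctr [651.4 280.7] size [ 55.1 115.2] longdir deg 108.4 z 0.0803
(150, 147) n 776 ctr [635.4 327.2] size [ 55.9 134.7] longdir deg 107.3 z 0.0464
seed off [0.38673509 0.1224835  0.79223256]
```

View pics/t7.png

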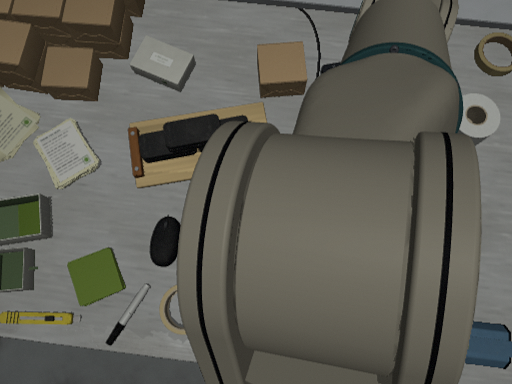

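View pics/s7.png

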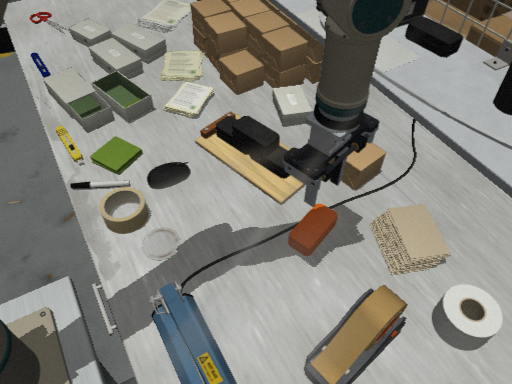

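Run:
```python
from h import *
a=np.radians(107.8);L=np.array([np.cos(a),np.sin(a)]);W=np.array([L[1],-L[0]])
for n,c0 in(('top',(.6324,.3364)),('scene',(.6282,.3346))):
    s=dict(np.load(n+'.npz'));P=cloud(s);q=P[...,:2]-np.array(c0);u=q@L;v=q@W;z=P[...,2];c=s['color'].max(-1)
    for nm,k in(('laid',u>-.01),('far',u<-.12)):
        m=(z>.036)&(z<.056)&(abs(v)<.05)&(u>-.2)&(u<.07)&(c<75)&k
        if m.sum()>10:print(n,nm,m.sum(),'u',np.percentile(u[m],[1,99]).round(4),'v',np.percentile(v[m],[1,99]).round(4),'z',z[m].mean().round(4))
robot.job_done()
```

```text
top laid 691 u [-0.0057  0.057 ] v [-0.0268  0.0263] z 0.0461
top far 114 u [-0.1752 -0.1208] v [0.0156 0.0284] z 0.0467
scene laid 271 u [-0.0085  0.0562] v [-0.0277  0.0273] z 0.0452
scene far 281 u [-0.1733 -0.1205] v [-0.0256  0.027 ] z 0.0451
the job is handed in; nothing more can be done
```

I laid one loose adapter on the board end to end with the laid one, set the other on top over the joint, and handed the job in at about 31 s of the 54 s allowed. No verdict is reported back, so what follows is from my own camera checks.

- **First course:** after the first placing, the centres were about 120 mm apart, leaving a gap of about 4 mm. The two adapters were about 1 mm out of line and about 1° apart in direction, lying flat with their tops at 46 mm.
- **Top adapter:** its centre is within about 1 mm of the joint, and its direction is within about 1° of the laid one. It is level, with its top at 80 mm.
- **Laid adapter:** its end by the stop is where it was, and the far end of the first course also hadn't moved after stacking.
- **Robot:** the gripper had let go and was well clear of the stack at hand-in.

**Disagreements and gaps:** the two cameras differed by about 4 mm in position. I used the average, which matched the arm's own reading to about 1 mm. At the end the top camera's view of the far adapter was partly blocked by the arm. I checked its near end mainly from the scene camera.

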